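# Clear the shaker deck and load it with paired sample bottles

## Robot

A 6-joint arm with a two-finger parallel gripper is mounted at the origin on the work surface. World frame = base frame: x ahead of the robot, y to its left, z up, the work surface at z = 0. Lengths are in mm, angles in rad, forces in N, time in s.
With the tool pointing down it reaches from about 300 to 775 mm from the base axis. Payload 14.6 kg.
Tool frame: the origin (TCP) lies midway between the tips of the shut fingers; the grasp point (between the pads) lies 19 mm behind it; z points along the fingers, y is the line along which they close (so a half turn about z gives the same grasp; the last joint's range is limited). The gripper opens to 94 mm and grips with 3 to 60 N. Pads are 16 mm wide; open, the fingers measure 119 mm over their backs; the gripper's body (75 mm by 177 mm) begins 78 mm behind the grasp point.
Start: joints at [-1.335, 0.3, 1.521, -0, 1.321, -0.067], TCP at [164, -524.97, 205.446] pointing down, gripper open.
Joint ranges: [-3.03, 3.03], [-0.79, 2.21], [0.23, 2.52], [-1.04, 4.18], [0, 3.07], [-2.55, 2.55]. Speed limits (rad/s): [2.22, 2.22, 2.57, 3.14, 3.14, 3.14].

## Interface

Orientations are given as [roll, pitch, yaw] about the fixed x, y, z axes, in that order (R = Rz(yaw) Ry(pitch) Rx(roll)).
In Python, from cell import manip gives the robot as it stands.
- The arm moves only by the shell command python3 -m creep 'ROWS' [OPENING] [FORCE]. ROWS is text: rows parted by semicolons, each of 6 numbers parted by spaces: the shift along the tool's x, y, z normalised to -1 to 1, where 1 is 4 cm, then the turn, a rotation vector about the tool's x, y, z normalised to -1 to 1, where 1 is pi rad. In form: dx dy dz ax ay az; .... A call has 1 to 20 rows; each row shifts and turns the commanded pose from where the row before left it, along the tool's axes as they then stand; what a row does not reach is not made up. A row lasts 1/8 s, in which the tool goes at most 62.5 mm and 10.7 degrees, less where a joint would pass 70% of its speed; a pose out of reach is approached as far as the arm can. A call with a number of a shift or a turn outside -1 to 1 is refused whole. A call with a gripper value outside its range is refused whole. OPENING is the closure, from 0 (fully open) to 1 (shut), set as the call begins (- or left out, the last holds). The fingers move at their own pace and stop on an object; FORCE is the grip in N (left out, the last holds). Time passes only in rows, so rows that do not move let the fingers close. It gives the time, the measured TCP pose, the force, the opening and the grip force at its end, in the units of the state.
- manip.read_state(): the state, without advancing time (a new reading comes with each control period).
- manip.camera(name): name is "scene" or "top" or "wrist"; returns a dict with "color" (400x640x3 uint8, red, green, blue), "range_z" (400x640 float32, mm along the optical axis (not along the pixel's ray), 0 where there is no reading), "camera_matrix" (3x3 intrinsics, pixels), "k1" (the pictures are not rectified: a ray, as slopes to the right and down, at radius r is drawn at 1 + k1 r^2 times it, then the intrinsics apply), "T" (4x4, takes a point from camera to world coordinates). Camera axes: x right, y down, z forward; pixel columns grow to the right and rows downward; lengths in mm; the calibration is good to about 2 mm. A picture is of the moment at which its call begins.
- manip.sign_off(): hands the job in; it is judged then, once.
The state is a dict: "clock": time; "joints": joint angles; "qd": joint speeds; "effort": joint torques, N m; "eef_pos": TCP position; "eef_rot": TCP orientation; "wrist_force": force on the tool from outside, world axes, zero at the start; "moment": the same for the moment, N m; "finger_gap": finger opening in mm; "finger_force": force on a finger pad.
Only numpy, scipy, OpenCV 4.12 (cv2) and the standard library are available. Lean on these libraries where they do the work, as an engineer would, in place of code of your own. Each camera call takes 0.05 s, during which the arm holds its last target. There are 200 camera calls.

## Task

Get the shaker ready for a run: clear its deck by hanging each T-shaped steel stop by its eye on a rack peg of its own, then slide (do not lift) the top plate off the stack straight across onto the middle of the deck, lying square with it, leaving the two plates below where they are. Then load the plate: carry over the square bottles, both bottles of a pair together in one grasp, never parting them (a bottle found without a partner goes by itself), and stand them upright and still on the plate, partners side by side; leave everything else on the bench alone.

Things in the scene. Friction and masses are not known exactly. Their poses are not given: they have to be found in the camera images.
- bottle_1a: Square white sample bottle with grey round cap: body 28 x 28 x 62 mm, 80 mm tall with cap (cap 25 mm diameter), about 60 g; origin at centre of its underside, z up. Its partner is bottle_1b: they stand side by side, 30 mm centre to centre along their common y axis (2 mm gap, the pair is 58 mm across).
- bottle_1b: Square white sample bottle with grey round cap: body 28 x 28 x 62 mm, 80 mm tall with cap (cap 25 mm diameter), about 60 g; origin at centre of its underside, z up. Its partner is bottle_1a: they stand side by side, 30 mm centre to centre along their common y axis (2 mm gap, the pair is 58 mm across).
- bottle_2a: Square white sample bottle with grey round cap: body 28 x 28 x 62 mm, 80 mm tall with cap (cap 25 mm diameter), about 60 g; origin at centre of its underside, z up. Its partner is bottle_2b: they stand side by side, 30 mm centre to centre along their common y axis (2 mm gap, the pair is 58 mm across).
- bottle_2b: Square white sample bottle with grey round cap: body 28 x 28 x 62 mm, 80 mm tall with cap (cap 25 mm diameter), about 60 g; origin at centre of its underside, z up. Its partner is bottle_2a: they stand side by side, 30 mm centre to centre along their common y axis (2 mm gap, the pair is 58 mm across). May be absent (None).
- bottle_3a: Square white sample bottle with grey round cap: body 28 x 28 x 62 mm, 80 mm tall with cap (cap 25 mm diameter), about 60 g; origin at centre of its underside, z up. Its partner is bottle_3b: they stand side by side, 30 mm centre to centre along their common y axis (2 mm gap, the pair is 58 mm across). May be absent (None).
- bottle_3b: Square white sample bottle with grey round cap: body 28 x 28 x 62 mm, 80 mm tall with cap (cap 25 mm diameter), about 60 g; origin at centre of its underside, z up. Its partner is bottle_3a: they stand side by side, 30 mm centre to centre along their common y axis (2 mm gap, the pair is 58 mm across). May be absent (None).
- stop_1: T-shaped steel deck stop, about 200 g: foot 50 x 50 x 8 mm, in its middle an upright 10 mm thick (x), 40 mm wide (y), its top 130 mm above the underside, with a 26 mm square eye through it along x, 66 to 92 mm up, and a solid tab above (92 to 130 mm). At first it stands on the shaker deck. Origin at centre of the underside, z up. One or two present (absent: None).
- stop_1_eye (a point): Centre of the eye of stop_1, 79 mm above its underside.
- peg_1 (a point): A peg of the fixed steel rack: round bar 10 mm thick with a 16 mm ball at its free end. Point on its centreline, 45 mm out from the rack's cross bar, 40 mm before the ball, 0.198 m above the table. The peg runs out along this frame's -x (towards the robot), rising 10 degrees to the ball; free space below. Pegs 120 mm apart in y; the cross bar's top is 2 mm above this point.
- stop_2: T-shaped steel deck stop, about 200 g: foot 50 x 50 x 8 mm, in its middle an upright 10 mm thick (x), 40 mm wide (y), its top 130 mm above the underside, with a 26 mm square eye through it along x, 66 to 92 mm up, and a solid tab above (92 to 130 mm). At first it stands on the shaker deck. Origin at centre of the underside, z up. One or two present (absent: None).
- stop_2_eye (a point): Centre of the eye of stop_2, 79 mm above its underside.
- peg_2 (a point): A peg of the fixed steel rack: round bar 10 mm thick with a 16 mm ball at its free end. Point on its centreline, 45 mm out from the rack's cross bar, 40 mm before the ball, 0.198 m above the table. The peg runs out along this frame's -x (towards the robot), rising 10 degrees to the ball; free space below. Pegs 120 mm apart in y; the cross bar's top is 2 mm above this point.
- plate_top: Bare aluminium carrier plate 180 (x) x 66 (y) x 14 (z) mm, about 0.4 kg, origin at centre of its underside; the top one of the stack of three on the stand.
- plate_mid: Bare aluminium carrier plate 180 (x) x 66 (y) x 14 (z) mm, about 0.4 kg, origin at centre of its underside; the middle one of the stack of three on the stand.
- plate_low: Bare aluminium carrier plate 180 (x) x 66 (y) x 14 (z) mm, about 0.4 kg, origin at centre of its underside; the lowest of the stack of three on the stand.
- shaker: Fixed orbital shaker (it does not move) with a flat grey deck 240 (x) x 150 (y) mm, deck surface 70 mm above the table; origin on the table under the deck's centre. The stand with the stack of plates (stand 45 mm high, 190 x 70 mm) is on its -y side, stack centre 118 mm from the deck's centre, 10 mm gap; the top plate's underside is 3 mm above the deck.
- beaker: Bystander: glass beaker, 56 mm diameter, 75 mm tall, origin under its centre.
- reagent: Bystander: round reagent jar with blue cap, 60 mm diameter, 120 mm tall, origin under its centre.
- rotor_lid: Bystander: black rotor lid, disc of 136 mm diameter with central knob, 34 mm tall, origin under its centre.
There are look-alikes about, which are no part of the job. What is shaped like the plate_top but blue is not meant.

How it is judged (in metres and radians):
On the way, in this order (a step that is already met when the one before it is completed fails the run):
1. every stop hangs by its eye on a peg of its own, released ((((x of stop_1_eye in the frame of peg_1 between -0.038 and 0.045 m and y of stop_1_eye in the frame of peg_1 between -0.014 and 0.014 m and z of stop_1_eye in the frame of peg_1 between -0.026 and 0.004 m and angle between stop_1's own z axis and vertical below 0.35 rad and linear speed of stop_1 below 0.05 m/s and contact force between the fingers and stop_1 below 0.1 N) and (x of stop_2_eye in the frame of peg_2 between -0.038 and 0.045 m and y of stop_2_eye in the frame of peg_2 between -0.014 and 0.014 m and z of stop_2_eye in the frame of peg_2 between -0.026 and 0.004 m and angle between stop_2's own z axis and vertical below 0.35 rad and linear speed of stop_2 below 0.05 m/s and contact force between the fingers and stop_2 below 0.1 N)) or ((x of stop_1_eye in the frame of peg_2 between -0.038 and 0.045 m and y of stop_1_eye in the frame of peg_2 between -0.014 and 0.014 m and z of stop_1_eye in the frame of peg_2 between -0.026 and 0.004 m and angle between stop_1's own z axis and vertical below 0.35 rad and linear speed of stop_1 below 0.05 m/s and contact force between the fingers and stop_1 below 0.1 N) and (x of stop_2_eye in the frame of peg_1 between -0.038 and 0.045 m and y of stop_2_eye in the frame of peg_1 between -0.014 and 0.014 m and z of stop_2_eye in the frame of peg_1 between -0.026 and 0.004 m and angle between stop_2's own z axis and vertical below 0.35 rad and linear speed of stop_2 below 0.05 m/s and contact force between the fingers and stop_2 below 0.1 N)))), for 0.2 s.
2. the top plate lies on the middle of the deck, let go (x of plate_top in the frame of shaker between -0.035 and 0.035 m and y of plate_top in the frame of shaker between -0.045 and 0.045 m and z of plate_top in the frame of shaker between 0.066 and 0.074 m and angle between plate_top's own z axis and vertical below 0.05 rad and angle between the x axis of plate_top and the x axis of shaker, either way round below 0.25 rad and contact force between the fingers and plate_top below 0.1 N), for 0.2 s.
At the end, for the whole second after the job is handed in: Each stop hangs still by its eye, one per peg; the top plate lies on the deck, centre within 35 mm (deck x) and 45 mm (y) of the deck's, within 0.25 rad of square; every bottle stands still, upright (0.1 rad), centred over the plate, partners at most 36 mm apart ((((x of stop_1_eye in the frame of peg_1 between -0.038 and 0.045 m and y of stop_1_eye in the frame of peg_1 between -0.014 and 0.014 m and z of stop_1_eye in the frame of peg_1 between -0.026 and 0.004 m and angle between stop_1's own z axis and vertical below 0.35 rad and linear speed of stop_1 below 0.05 m/s and contact force between the fingers and stop_1 below 0.1 N) and (x of stop_2_eye in the frame of peg_2 between -0.038 and 0.045 m and y of stop_2_eye in the frame of peg_2 between -0.014 and 0.014 m and z of stop_2_eye in the frame of peg_2 between -0.026 and 0.004 m and angle between stop_2's own z axis and vertical below 0.35 rad and linear speed of stop_2 below 0.05 m/s and contact force between the fingers and stop_2 below 0.1 N)) or ((x of stop_1_eye in the frame of peg_2 between -0.038 and 0.045 m and y of stop_1_eye in the frame of peg_2 between -0.014 and 0.014 m and z of stop_1_eye in the frame of peg_2 between -0.026 and 0.004 m and angle between stop_1's own z axis and vertical below 0.35 rad and linear speed of stop_1 below 0.05 m/s and contact force between the fingers and stop_1 below 0.1 N) and (x of stop_2_eye in the frame of peg_1 between -0.038 and 0.045 m and y of stop_2_eye in the frame of peg_1 between -0.014 and 0.014 m and z of stop_2_eye in the frame of peg_1 between -0.026 and 0.004 m and angle between stop_2's own z axis and vertical below 0.35 rad and linear speed of stop_2 below 0.05 m/s and contact force between the fingers and stop_2 below 0.1 N))) and x of plate_top in the frame of shaker between -0.035 and 0.035 m and y of plate_top in the frame of shaker between -0.045 and 0.045 m and z of plate_top in the frame of shaker between 0.066 and 0.074 m and angle between plate_top's own z axis and vertical below 0.05 rad and angle between the x axis of plate_top and the x axis of shaker, either way round below 0.25 rad and x of bottle_1a in the frame of plate_top between -0.09 and 0.09 m and y of bottle_1a in the frame of plate_top between -0.033 and 0.033 m and z of bottle_1a in the frame of plate_top between 0.009 and 0.02 m and angle between each of bottle_1a, bottle_1b, bottle_2a, bottle_2b, bottle_3a, bottle_3b's own z axis and vertical below 0.1 rad and linear speed of each of bottle_1a, bottle_1b, bottle_2a, bottle_2b, bottle_3a, bottle_3b below 0.03 m/s and x of bottle_1b in the frame of plate_top between -0.09 and 0.09 m and y of bottle_1b in the frame of plate_top between -0.033 and 0.033 m and z of bottle_1b in the frame of plate_top between 0.009 and 0.02 m and horizontal distance between bottle_1a and bottle_1b below 0.036 m and x of bottle_2a in the frame of plate_top between -0.09 and 0.09 m and y of bottle_2a in the frame of plate_top between -0.033 and 0.033 m and z of bottle_2a in the frame of plate_top between 0.009 and 0.02 m and x of bottle_2b in the frame of plate_top between -0.09 and 0.09 m and y of bottle_2b in the frame of plate_top between -0.033 and 0.033 m and z of bottle_2b in the frame of plate_top between 0.009 and 0.02 m and horizontal distance between bottle_2a and bottle_2b below 0.036 m and x of bottle_3a in the frame of plate_top between -0.09 and 0.09 m and y of bottle_3a in the frame of plate_top between -0.033 and 0.033 m and z of bottle_3a in the frame of plate_top between 0.009 and 0.02 m and x of bottle_3b in the frame of plate_top between -0.09 and 0.09 m and y of bottle_3b in the frame of plate_top between -0.033 and 0.033 m and z of bottle_3b in the frame of plate_top between 0.009 and 0.02 m and horizontal distance between bottle_3a and bottle_3b below 0.036 m); the robot touches nothing.
It fails at once if the two bottles of a pair were parted (distance between bottle_1a and bottle_1b above 0.07 m or distance between bottle_2a and bottle_2b above 0.07 m or distance between bottle_3a and bottle_3b above 0.07 m).
It fails at once if the two lower plates were disturbed (distance of any of plate_low, plate_mid from where it was at the start of the episode above 0.01 m).
It fails at once if the top plate was lifted instead of slid (z of plate_top in the frame of shaker above 0.09 m).
It fails at once if a bystander was disturbed (distance of any of beaker, reagent, rotor_lid from where it was at the start of the episode above 0.03 m).
Of bottle_2b, bottle_3a, bottle_3b only 2 to 3 are there at a start; the rules pass over those that are not, and their reading is None.
Of stop_1, stop_2 only 1 to 2 are there at a start; the rules pass over those that are not, and their reading is None.
At some moment in a run one of stop_1, stop_2 may be knocked a few centimetres aside while the robot is not near it.
It also fails if it takes over 210 s, if anything falls off the work surface, if the arm or the gripper's body presses on something with over 40 N, if the wrist force passes 120 N, or if a joint passes its speed limit or range.

## Working session

There is one attempt and no reset: what is moved stays moved. The work goes in short steps, Python scripts to look and compute and a shell command to move; the robot and the scene stay as the last step left them, time stands still between calls to the robot, and variables do not carry over. Pictures are saved under pics/ and viewed, at most 14 in all, crops included, and the job is handed in when it is done.

```bash
ls; mkdir -p pics; cat > h.py <<'E'
import numpy as np, cv2, pickle
from cell import manip
from scipy.spatial.transform import Rotation as R
def snap(n,save=None):
    c=manip.camera(n)
    if save: cv2.imwrite('pics/'+save,c['color'][:,:,::-1])
    return c
def cloud(c):
    K=np.array(c['camera_matrix']);z=c['range_z']
    h,w=z.shape;u,v=np.meshgrid(np.arange(w),np.arange(h))
    p=cv2.undistortPoints(np.stack([u,v],-1).reshape(-1,1,2).astype(np.float64),K,np.array([c['k1'],0,0,0.]))
    p=p.reshape(h,w,2)
    P=np.dstack([p[...,0]*z,p[...,1]*z,z]);T=np.array(c['T'])
    W=P@T[:3,:3].T+T[:3,3]
    W[z==0]=np.nan
    return W
E
python3 - <<'E'
from h import *
print(manip.read_state())
for n in('top','scene'):
    c=snap(n,n+'0.png'); pickle.dump(c,open(n+'0.pkl','wb')); print(c['T'],c['camera_matrix'],c['k1'])
E
```

```text
pics
{'clock': 0.0, 'joints': array([-1.33462721e+00,  3.00429298e-01,  1.52156643e+00,  1.79319608e-05,
        1.32069576e+00, -6.66019870e-02]), 'qd': array([-0.00109778,  0.00025253, -0.00165949, -0.00032769,  0.00240348,
       -0.00179507]), 'effort': array([-5.28860164e-04, -5.31805301e+01, -3.52739847e+01,  7.08260620e-02,
        2.43462611e-02, -1.16759529e-04]), 'eef_pos': array([ 163.93241183, -524.73409327,  204.91545579]), 'eef_rot': array([-3.14049741e+00, -9.04611751e-05,  3.02766610e-01]), 'wrist_force': array([ 0.441374  , -0.39177334,  0.14024578]), 'moment': array([-0.00200469,  0.02846821, -0.00319655]), 'finger_force': 0.0, 'finger_gap': 93.93116033163787}
[[ 1.39503072e-02 -9.81011499e-01  1.93447224e-01  2.44055174e+02]
 [-9.99876393e-01 -1.22832806e-02  9.81427019e-03  3.36038148e+01]
 [-7.25174537e-03 -1.93560224e-01 -9.81061594e-01  1.40988296e+03]
 [ 0.00000000e+00  0.00000000e+00  0.00000000e+00  1.00000000e+00]] [[404.77011333   0.         315.26838544]
 [  0.         404.77011333 201.77340982]
 [  0.           0.           1.        ]] -0.05050190185628753
[[ 1.87975120e-01  6.79098504e-01 -7.09570699e-01  1.38597730e+03]
 [ 9.82162515e-01 -1.26507302e-01  1.39113970e-01 -1.32026757e+02]
 [ 4.70621433e-03 -7.23063707e-01 -6.90765319e-01  1.01860983e+03]
 [ 0.00000000e+00  0.00000000e+00  0.00000000e+00  1.00000000e+00]] [[392.44383953   0.         321.73637567]
 [  0.         392.44383953 205.92948129]
 [  0.           0.           1.        ]] 0.020061669025240893
```

View pics/top0.png

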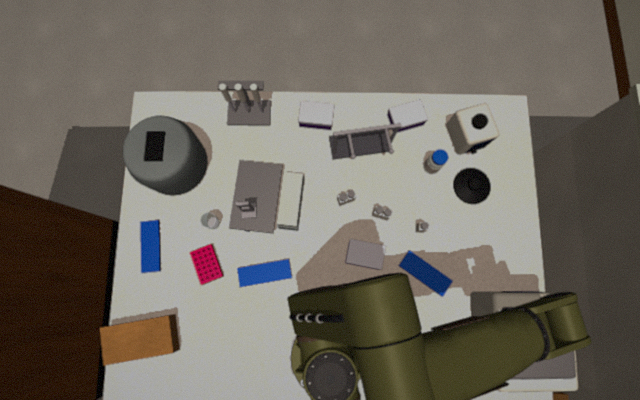

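View pics/scene0.png

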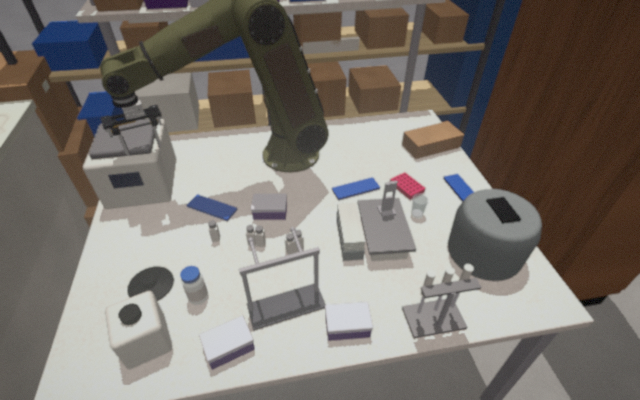

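The top view shows the deck at (258,197) with one stop at (247,207), the plate stack at (290,200), bottle pairs at (346,197) and (381,211) and a single bottle at (421,226). The rack gantry is at (362,140). I'll zoom in.

```bash
python3 - <<'E'
from h import *
t=pickle.load(open('top0.pkl','rb'));s=pickle.load(open('scene0.pkl','rb'))
a=cv2.resize(t['color'][105:245,220:440,::-1],None,fx=3.6,fy=3.6,interpolation=cv2.INTER_CUBIC)
cv2.imwrite('pics/tz.png',a)
a=cv2.resize(s['color'][170:340,195:425,::-1],None,fx=3.4,fy=3.4,interpolation=cv2.INTER_CUBIC)
cv2.imwrite('pics/sz.png',a)
W=cloud(t)
for v in range(100,240,6): print(v,[ '%d,%d,%d'%tuple(W[v,u]) for u in range(326,402,9)])
E
```

```text
100 ['911,12,0', '914,-21,-6', '912,-54,-1', '914,-88,-3', '914,-122,-2', '911,-155,3', '915,-190,-3', '916,-224,-4', '917,-258,-5']
106 ['861,13,56', '889,-21,-4', '887,-54,0', '887,-87,2', '888,-121,0', '886,-154,5', '890,-189,-1', '889,-222,1', '866,-245,52']
112 ['837,13,59', '862,-20,1', '866,-54,-6', '863,-87,1', '863,-121,2', '865,-155,-1', '865,-188,0', '842,-212,54', '842,-244,55']
118 ['813,13,61', '842,-21,-5', '840,-54,0', '839,-87,2', '841,-121,-2', '840,-154,1', '842,-188,-2', '833,-217,20', '815,-241,64']Traceback (most recent call last):
  File "<stdin>", line 8, in <module>
ValueError: cannot convert float NaN to integer
```

View pics/tz.png

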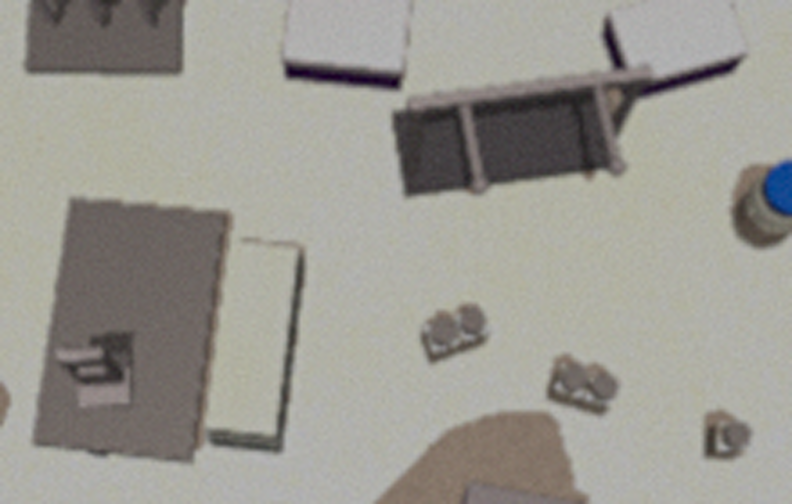

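View pics/sz.png

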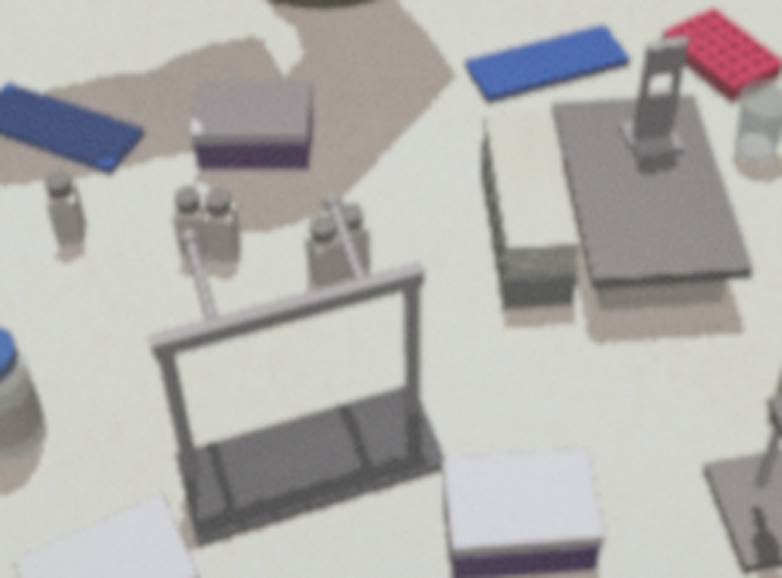

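```bash
cat >> h.py <<'E'
def ray(c,uv,z):
    """pixel(s) to world points on plane z"""
    p=cv2.undistortPoints(np.array(uv,float).reshape(-1,1,2),np.array(c['camera_matrix']),np.array([c['k1'],0,0,0.])).reshape(-1,2)
    T=np.array(c['T']);d=np.c_[p,np.ones(len(p))]@T[:3,:3].T
    return T[:3,3]+d*((z-T[2,3])/d[:,2])[:,None]
def proj(c,P):
    T=np.array(c['T']);q=(np.atleast_2d(P)-T[:3,3])@T[:3,:3]
    return cv2.projectPoints(q,np.zeros(3),np.zeros(3),np.array(c['camera_matrix']),np.array([c['k1'],0,0,0.]))[0].reshape(-1,2)
E
python3 - <<'E'
from h import *
np.set_printoptions(precision=1,suppress=True)
t=pickle.load(open('top0.pkl','rb'));s=pickle.load(open('scene0.pkl','rb'))
tz=lambda *a:[(220+x/3.6,105+y/3.6) for x,y in a]
sz=lambda *a:[(195+x/3.4,170+y/3.4) for x,y in a]
def show(n,c,f,z,*a): print(n,ray(c,f(*a),z)[:,:2].tolist())
np.set_printoptions(precision=1)
P=lambda n,r:print(n,[tuple(np.round(x[:2])) for x in r])
P('T deck',ray(t,tz((70,199),(230,211),(191,461),(34,442)),70))
P('S deck',ray(s,sz((556,103),(693,97),(748,270),(595,278)),70))
P('T plate',ray(t,tz((302,243),(244,238),(209,432),(279,442)),87))
P('S plate',ray(s,sz((490,118),(549,110),(577,245),(510,250)),87))
P('T balls',ray(t,tz((480,185),(617,165)),205)); P('T roots',ray(t,tz((465,105),(600,90)),192))
P('S balls',ray(s,sz((188,238),(330,203)),205)); P('S roots',ray(s,sz((213,320),(363,277)),190))
P('T bar',ray(t,tz((408,103),(650,72)),200)); P('S bar',ray(s,sz((155,342),(420,270)),200))
P('T tab ends',ray(t,tz((57,355),(103,350)),200)); P('S tab',ray(s,sz((648,42),(688,42)),200))
P('T foot corners',ray(t,tz((80,404),(130,402)),78));P('S foot',ray(s,sz((625,125),(683,150),(632,152)),78))
P('T caps',ray(t,tz((443,328),(470,320),(571,375),(602,385),(736,434)),80))
P('S caps',ray(s,sz((350,215),(323,229),(218,201),(188,198),(59,183)),80))
# beaker etc
P('T misc',ray(t,[(472,186),(440,157),(212,218)],40))
E
```

```text
T deck [(np.float64(651.0), np.float64(311.0)), (np.float64(641.0), np.float64(157.0)), (np.float64(400.0), np.float64(186.0)), (np.float64(416.0), np.float64(333.0))]
S deck [(np.float64(407.0), np.float64(193.0)), (np.float64(424.0), np.float64(337.0)), (np.float64(659.0), np.float64(309.0)), (np.float64(642.0), np.float64(168.0))]
T plate [(np.float64(605.0), np.float64(87.0)), (np.float64(610.0), np.float64(141.0)), (np.float64(425.0), np.float64(168.0)), (np.float64(417.0), np.float64(104.0))]
S plate [(np.float64(434.0), np.float64(116.0)), (np.float64(433.0), np.float64(178.0)), (np.float64(615.0), np.float64(157.0)), (np.float64(609.0), np.float64(95.0))]
T balls [(np.float64(627.0), np.float64(-70.0)), (np.float64(646.0), np.float64(-189.0))]
T roots [(np.float64(704.0), np.float64(-59.0)), (np.float64(720.0), np.float64(-178.0))]
S balls [(np.float64(647.0), np.float64(-187.0)), (np.float64(630.0), np.float64(-69.0))]
S roots [(np.float64(722.0), np.float64(-173.0)), (np.float64(701.0), np.float64(-52.0))]
T bar [(np.float64(703.0), np.float64(-8.0)), (np.float64(734.0), np
[... 360 characters left out ...]
 np.float64(244.0))]
S foot [(np.float64(460.0), np.float64(251.0)), (np.float64(505.0), np.float64(297.0)), (np.float64(499.0), np.float64(247.0))]
T caps [(np.float64(527.0), np.float64(-46.0)), (np.float64(535.0), np.float64(-71.0)), (np.float64(484.0), np.float64(-165.0)), (np.float64(475.0), np.float64(-193.0)), (np.float64(430.0), np.float64(-316.0))]
S caps [(np.float64(533.0), np.float64(-42.0)), (np.float64(546.0), np.float64(-70.0)), (np.float64(492.0), np.float64(-164.0)), (np.float64(483.0), np.float64(-192.0)), (np.float64(440.0), np.float64(-313.0))]
T misc [(np.float64(577.0), np.float64(-499.0)), (np.float64(681.0), np.float64(-392.0)), (np.float64(453.0), np.float64(402.0))]
```

One stop at about (477,270), yaw about -0.1. The deck centre is near (530,249) at yaw -0.11, and peg A is near (667,-63,198) at yaw +0.15. I'm moving the wrist over the stop.

```bash
python3 -m creep '0 0 -0.7 0 0 0.043;0 0 -0.7 0 0 0.043;0 0 -0.7 0 0 0.043;0.8 -0.6 0 0 0 0;0.8 -0.6 0 0 0 0;0.8 -0.6 0 0 0 0;0.8 -0.6 0 0 0 0;0.8 -0.6 0 0 0 0;0.8 -0.6 0 0 0 0;0.8 -0.6 0 0 0 0;0 -1 0 0 0 0;0 -1 0 0 0 0;0 -1 0 0 0 0;0 -1 0 0 0 0;0 -1 0 0 0 0;0 -1 0 0 0 0;0 -1 0 0 0 0;0 -1 0 0 0 0;0 -1 0 0 0 0;0 -1 0 0 0 0' 0 && python3 -m creep '0 -1 0 0 0 0;0 -1 0 0 0 0;0 -1 0 0 0 0;0 -1 0 0 0 0;0 -0.8 0 0 0 0;0 0 0 0 0 0;0 0 0 0 0 0'
cat >> h.py <<'E'
def plan(x,y,z,yaw):
    """shift after a turn about tool z, in row units"""
    s=manip.read_state();p=s['eef_pos'];y0=s['eef_rot'][2]
    d=np.array([x,y,z])-p
    u=lambda w:np.round(np.array([d[0]*np.cos(w)+d[1]*np.sin(w),d[0]*np.sin(w)-d[1]*np.cos(w),-d[2]])/40,3)
    dy=(yaw-y0+np.pi/2)%np.pi-np.pi/2
    print('pos',np.round(p,1),'rpy',np.round(s['eef_rot'],3),'turn az',round(-dy/np.pi,4),'shift after turn',u(y0+dy),'shift before',u(y0),'t',round(s['clock'],2))
E
python3 - <<'E'
from h import *
c=snap('wrist','w1.png');pickle.dump(c,open('w1.pkl','wb'));print(c['T'],c['camera_matrix'],c['k1'])
t=snap('top');s=snap('scene','s1.png');pickle.dump((t,s),open('ts1.pkl','wb'))
print(manip.read_state()['joints'])
E
```

```text
clock: 2.6
eef_pos: [444.8, 18.5, 289.3]
eef_rot: [-3.142, 0.0, -0.103]
wrist_force: [0.2, -0.0, 0.1]
finger_gap: 94.1
finger_force: 0.0
clock: 3.48
eef_pos: [464.5, 207.6, 289.2]
eef_rot: [3.141, 0.0, -0.102]
wrist_force: [-0.5, -1.0, 0.3]
finger_gap: 94.3
finger_force: 0.0
[[-1.02059162e-01 -9.63967627e-01 -2.45663066e-01  5.35240835e+02]
 [-9.94778236e-01  9.87902398e-02  2.56271312e-02  1.99774333e+02]
 [-4.34611680e-04  2.46995754e-01 -9.69016464e-01  4.68276829e+02]
 [ 0.00000000e+00  0.00000000e+00  0.00000000e+00  1.00000000e+00]] [[307.43987215   0.         320.568025  ]
 [  0.         307.43987215 196.14469203]
 [  0.           0.           1.        ]] -0.055077682034655344
[ 3.47673523e-01  1.54449449e-01  1.50452661e+00 -6.96553540e-05
  1.48250817e+00  2.02207486e+00]
```

View pics/w1.png

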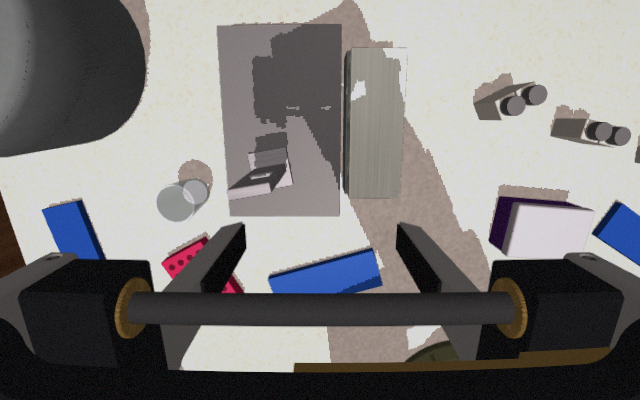

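The wrist view shows the deck (217–342, 23–216), the stop with its tab at about (228,195)–(285,170), and the plate stack (345–407, 47–198). I'll measure these from the depth.

```bash
cat >> h.py <<'E'
def rect(W,lo,hi,box):
    """min-area rectangle of cloud points with lo<z<hi inside box x0,x1,y0,y1 -> centre, size, yaw of all"""
    m=(W[...,2]>lo)&(W[...,2]<hi)&(W[...,0]>box[0])&(W[...,0]<box[1])&(W[...,1]>box[2])&(W[...,1]<box[3])
    m=cv2.morphologyEx(m.astype(np.uint8),cv2.MORPH_OPEN,np.ones((2,2)))>0
    p=W[m]
    r=cv2.minAreaRect(p[:,:2].astype(np.float32));b=cv2.boxPoints(r)
    e=b[1]-b[0];a=np.arctan2(e[1],e[0]);a=(a+np.pi/4)%(np.pi/2)-np.pi/4
    print('n',m.sum(),'c',np.round(r[0],1),'size',np.round(r[1],1),'yaw',round(float(a),3),'mean',np.round(p.mean(0),1))
E
python3 - <<'E'
from h import *
w=pickle.load(open('w1.pkl','rb'));t,s=pickle.load(open('ts1.pkl','rb'))
for n,c in(('w',w),('s',s)):
    W=cloud(c);print(n)
    for nm,lo,hi,b in(('tab',188,212,(420,560,200,330)),('foot',74,84,(430,560,220,330)),('deck',62,76,(390,670,140,345)),('plate',80,95,(400,640,70,175))):
        print(nm,end=' ')
        try: rect(W,lo,hi,b)
        except Exception as e: print(e)
plan(0,0,0,0)
E
```

```text
w
tab n 572 c [464.7 292.6] size [15.1 89.8] yaw 0.46 mean [nan nan nan]
foot n 867 c [476.3 270.3] size [52.3 49.1] yaw 0.089 mean [nan nan nan]
deck n 20499 c [nan nan] size [nan  0.] yaw nan mean [nan nan nan]
plate n 8150 c [514.2 120.7] size [ 89.3 219.6] yaw -0.101 mean [nan nan nan]
s
tab n 61 c [394.7 329.7] size [ 31.  237.8] yaw -0.59 mean [469.9 278.4 184. ]
foot n 108 c [498.3 255.7] size [99.1 83.4] yaw 0.698 mean [494.5 268.1  78.4]
deck n 2078 c [496.9 273.2] size [171.2 314.1] yaw -0.327 mean [nan nan nan]
plate n 840 c [479.9 142.2] size [ 78.3 268.2] yaw -0.2 mean [nan nan nan]
pos [464.6 207.3 289.6] rpy [ 3.142 -0.    -0.104] turn az -0.033 shift after turn [-11.616   5.182   7.239] shift before [-11.017   6.356   7.239] t 3.62
```

```bash
sed -i 's/np.ones((2,2)))>0/np.ones((3,3)));n,l,st,_=cv2.connectedComponentsWithStats(m);m=l==1+st[1:,4].argmax()/' h.py
python3 - <<'E'
from h import *
w=pickle.load(open('w1.pkl','rb'));t,s=pickle.load(open('ts1.pkl','rb'))
for n,c in(('w',w),('s',s)):
    W=cloud(c);print(n)
    for nm,lo,hi,b in(('tab',188,212,(440,520,220,310)),('foot',74,84,(430,560,220,330)),('deck',62,76,(390,670,140,345)),('plate',80,95,(400,640,70,175))):
        print(nm,end=' ')
        try: rect(W,lo,hi,b)
        except Exception as e: print(e)
a=cv2.resize(w['color'][120:220,205:355,::-1],None,fx=5,fy=5,interpolation=cv2.INTER_CUBIC);cv2.imwrite('pics/wz.png',a)
E
```

```text
w
tab n 568 c [478.3 270.8] size [10.3 39.7] yaw 0.072 mean [479.3 269.6 198.8]
foot n 867 c [478.1 271.5] size [50.2 50.6] yaw 0.069 mean [486.  267.3  78.1]
deck n 20483 c [530.8 250.9] size [150.5 240.9] yaw -0.101 mean [544.8 246.   69.9]
plate n 8146 c [519.  133.1] size [ 66.5 178.9] yaw -0.101 mean [523.2 133.3  86.8]
s
tab n 59 c [477.9 270.2] size [14.1 38.5] yaw 0.109 mean [480.7 270.  198.7]
foot n 40 c [494.9 269. ] size [18.9 40.7] yaw 0.513 mean [495.1 268.5  79.8]
deck n 2002 c [530.1 250.7] size [151.1 245.8] yaw -0.095 mean [552.7 243.3  72.3]
plate n 836 c [517.7 133.7] size [ 66.6 186.1] yaw -0.096 mean [525.7 132.1  89.4]
```

View pics/wz.png

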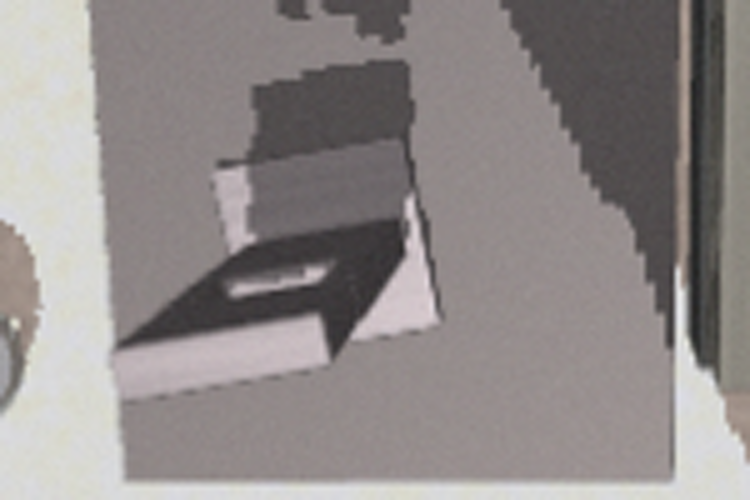

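```bash
python3 -m creep '0 0 0 0 0 -0.028;0 0 0 0 0 -0.0275;0.23 -0.8 0 0 0 0;0.22 -0.765 0 0 0 0;0 0 0.6 0 0 0;0 0 0.6 0 0 0;0 0 0 0 0 0;0 0 0 0 0 0' 0 && python3 - <<'E'
from h import *
c=snap('wrist');rect(cloud(c),188,212,(440,520,220,320));plan(478.3,271,162,0.07)
E
```

```text
clock: 4.62
eef_pos: [478.4, 271.6, 242.7]
eef_rot: [-3.141, -0.001, 0.071]
wrist_force: [-0.5, -0.7, 0.6]
finger_gap: 94.2
finger_force: 0.0
n 874 c [478.4 270.9] size [10.7 39.6] yaw 0.08 mean [479.5 271.  198.5]
pos [478.5 271.7 242.8] rpy [-3.141e+00 -2.000e-03  7.100e-02] turn az 0.0004 shift after turn [-0.006  0.018  2.02 ] shift before [-0.006  0.018  2.02 ] t 4.67
```

```bash
python3 -m creep '0 0.018 0.6 0 0 0;0 0 0.6 0 0 0;0 0 0.6 0 0 0;0 0 0.22 0 0 0;0 0 0 0 0 0' 0 && python3 -m creep '0 0 0 0 0 0;0 0 0 0 0 0;0 0 0 0 0 0;0 0 0 0 0 0;0 0 0 0 0 0;0 0 0 0 0 0' 1 30 && python3 -m creep '0 0 -0.5 0 0 0;0 0 -0.6 0 0 0;0 0 -0.6 0 0 0;0 0 -0.6 0 0 0;0 0 0 0 0 0' && python3 - <<'E'
from h import *
c=snap('wrist','w2.png');pickle.dump(c,open('w2.pkl','wb'));plan(0,0,0,0)
E
```

```text
clock: 5.3
eef_pos: [478.3, 271.2, 161.2]
eef_rot: [-3.141, -0.0, 0.072]
wrist_force: [-0.2, 0.0, 0.8]
finger_gap: 94.1
finger_force: 0.0
clock: 6.05
eef_pos: [478.0, 271.1, 160.6]
eef_rot: [3.142, 0.0, 0.072]
wrist_force: [-0.2, 0.2, -0.7]
finger_gap: 40.0
finger_force: 30.0
clock: 6.68
eef_pos: [478.5, 271.3, 253.7]
eef_rot: [-3.141, -0.002, 0.072]
wrist_force: [-0.5, 0.7, -3.0]
finger_gap: 39.7
finger_force: 30.0
pos [478.  271.1 252.2] rpy [-3.142 -0.     0.072] turn az 0.0229 shift after turn [-11.951   6.778   6.306] shift before [-12.407   5.902   6.306] t 6.72
```

View pics/w2.png

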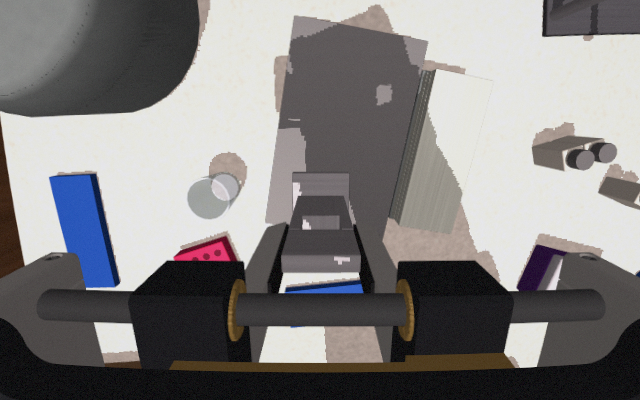

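The stop is held squarely (tab at (320,250) between the fingers). I'm carrying it to in front of peg A.

```bash
python3 -m creep '0 0 0 0 0 -0.0248;0.1 0.7 0 0 0 0;0.1 0.7 0 0 0 0;0.1 0.7 0 0 0 0;0.1 0.7 0 0 0 0;0.1 0.7 0 0 0 0;0.1 0.7 0 0 0 0;0.1 0.7 0 0 0 0;0.1 0.7 0 0 0 0;0.1 0.7 0 0 0 0;0.07 0.7 0 0 0 0;0 0.7 0 0 0 0;0 0.7 0 0 0 0;0 0.57 0 0 0 0;0 0 0 0 0 0;0 0 0 0 0 0;0 0 0 0 0 0' && python3 - <<'E'
from h import *
c=snap('wrist','w3.png');pickle.dump(c,open('w3.pkl','wb'));plan(588,-75,217,0.15)
E
```

```text
clock: 8.85
eef_pos: [569.9, -77.1, 252.3]
eef_rot: [-3.141, 0.0, 0.151]
wrist_force: [-1.0, 0.8, -3.0]
finger_gap: 39.6
finger_force: 30.0
pos [569.9 -77.2 252.5] rpy [-3.141  0.     0.151] turn az 0.0002 shift after turn [0.455 0.014 0.887] shift before [0.455 0.015 0.887] t 8.9
```

View pics/w3.png

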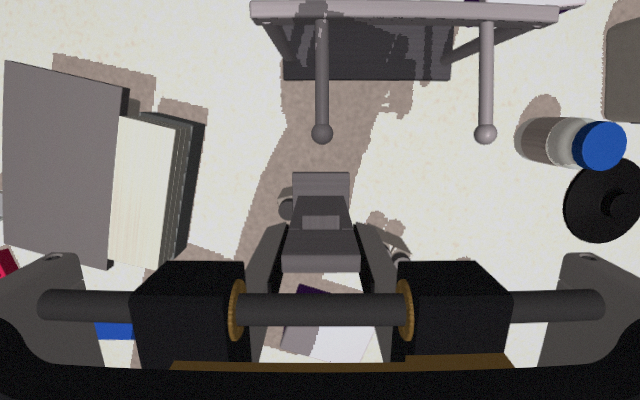

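The ball of peg A is at (321,133), with its bar running straight up to (321,17). It lines up with the held stop at (320,185–270).

```bash
python3 - <<'E'
from h import *
np.set_printoptions(precision=1,suppress=True)
c=pickle.load(open('w3.pkl','rb'));W=cloud(c)
print('ball',np.nanmedian(W[129:137,317:326].reshape(-1,3),0),'ray',ray(c,[(321,133)],205))
for v in(110,90,70,50,30): print(W[v,318:325].mean(0))
B=ray(c,[(321.3,133)],205)[0];s=manip.read_state();p=s['eef_pos'];w=s['eef_rot'][2]
d=B-p;print('tool x,y of ball from tcp',d[0]*np.cos(w)+d[1]*np.sin(w),d[0]*np.sin(w)-d[1]*np.cos(w))
m=(W[...,2]>255)&(W[...,2]<285);m[:230]=0;m[275:]=0;m[:,:278]=0;m[:,365:]=0
q=W[m];print('tab',m.sum(),q.min(0),q.max(0),q.mean(0))
E
```

```text
ball [630.5 -68.5 212.4] ray [[629.9 -68.6 205. ]]
[645.8 -66.2 206.9]
[659.4 -64.1 204.5]
[673.  -62.1 201.9]
[686.5 -60.  200. ]
[700.1 -57.9 197.3]
tool x,y of ball from tcp 60.51205205737345 0.7996492898799552
tab 1708 [ 571.  -100.7  255.1] [582.8 -52.1 285. ] [575.6 -76.8 271.8]
```

```bash
python3 -m creep '0 0.02 0.45 0 0 0;0 0 0.437 0 0 0;0.4 0 0 0 0 0;0.4 0 0 0 0 0;0 0 0 0 0 0' && python3 -m creep '0.3 0 0 0 0 0;0.3 0 0 0 0 0;0.3 0 0 0 0 0;0 0 0 0 0 0'  && python3 -m creep '0.2 0 0.05 0 0 0;0.2 0 0.05 0 0 0;0.28 0 0.05 0 0 0;0 0 0 0 0 0' && python3 - <<'E'
from h import *
c=snap('wrist','w4.png');pickle.dump(c,open('w4.pkl','wb'));plan(0,0,0,0.15)
E
```

```text
clock: 9.52
eef_pos: [601.9, -73.4, 216.2]
eef_rot: [-3.141, 0.001, 0.15]
wrist_force: [-0.2, 0.5, -2.6]
finger_gap: 39.9
finger_force: 30.0
clock: 10.02
eef_pos: [637.1, -68.4, 216.6]
eef_rot: [-3.141, 0.001, 0.15]
wrist_force: [-0.4, -0.1, -2.6]
finger_gap: 40.0
finger_force: 30.0
clock: 10.52
eef_pos: [664.7, -64.3, 210.5]
eef_rot: [-3.141, 0.001, 0.15]
wrist_force: [-0.1, -0.9, -2.6]
finger_gap: 40.0
finger_force: 30.0
pos [664.4 -64.4 210.7] rpy [-3.141e+00  1.000e-03  1.500e-01] turn az -0.0 shift after turn [-16.183  -4.073   5.267] shift before [-16.183  -4.073   5.267] t 10.57
```

View pics/w4.png

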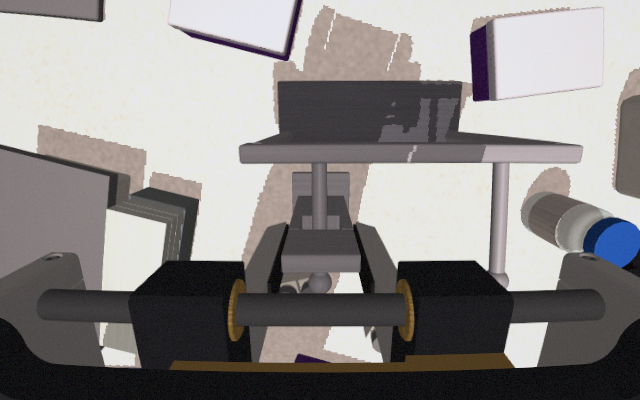

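The peg runs through the eye: the ball is behind the tab at (320,282) and the bar emerges in front at (319,200). Next I lower and release.

```bash
python3 -m creep '0 0 0.1 0 0 0;0 0 0.08 0 0 0;0 0 0 0 0 0' - 15
```

```text
clock: 10.95
eef_pos: [664.0, -64.4, 203.7]
eef_rot: [-3.141, 0.0, 0.15]
wrist_force: [-0.1, 0.2, -1.7]
finger_gap: 39.6
finger_force: 15.0
```

```bash
python3 -m creep '0 0 0.05 0 0 0;0 0 0 0 0 0' - 5 && python3 -m creep '0 0 0 0 0 0;0 0 0 0 0 0;0 0 0 0 0 0;0 0 0 0 0 0;0 0 0 0 0 0' 0 && python3 -m creep '0 0 -0.4 0 0 0;0 0 -0.5 0 0 0;0 0 -0.5 0 0 0;0 0 -0.5 0 0 0;0 0 -0.5 0 0 0;-0.7 0 0 0 0 0;-0.7 0 0 0 0 0;-0.7 0 0 0 0 0;0 0 0 0 0 0;0 0 0 0 0 0' && python3 - <<'E'
from h import *
c=snap('wrist','w5.png');pickle.dump(c,open('w5.pkl','wb'));t=snap('top');s=snap('scene');pickle.dump((t,s),open('ts5.pkl','wb'))
rect(cloud(c),225,260,(620,760,-110,-20))
plan(519,133,250,-0.101)
E
```

```text
clock: 11.2
eef_pos: [664.4, -64.4, 202.6]
eef_rot: [3.141, -0.001, 0.15]
wrist_force: [-1.2, 0.3, 2.5]
finger_gap: 40.0
finger_force: 5.0
clock: 11.82
eef_pos: [664.2, -64.4, 201.9]
eef_rot: [-3.142, 0.0, 0.15]
wrist_force: [-0.5, -0.1, 0.0]
finger_gap: 86.7
finger_force: 0.0
clock: 13.08
eef_pos: [581.7, -76.9, 298.8]
eef_rot: [3.141, -0.001, 0.15]
wrist_force: [-1.1, 1.0, 0.1]
finger_gap: 94.0
finger_force: 0.0
n 904 c [666.8 -64.9] size [11.1 40. ] yaw 0.151 mean [666.7 -65.1 240.4]
pos [581.7 -76.9 297.8] rpy [-3.141  0.     0.15 ] turn az 0.0799 shift after turn [-2.089 -5.062  1.195] shift before [-0.766 -5.422  1.195] t 13.22
```

View pics/w5.png

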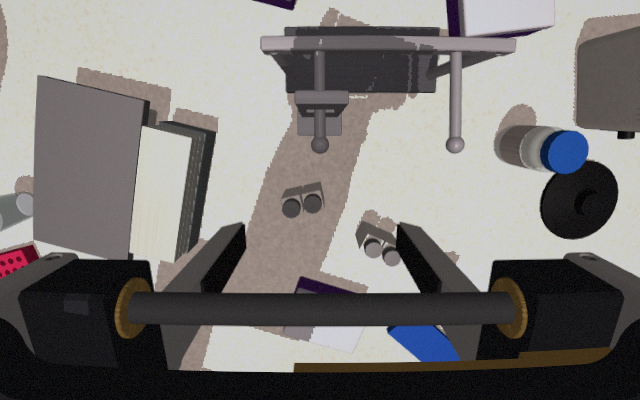

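The stop hangs on peg A at (322,110) and the deck is empty. Now over the plate stack, measuring the bottle caps on the way.

```bash
python3 -m creep '0 0 0 0 0 0.04;0 0 0 0 0 0.04;-0.3 -0.72 0 0 0 0;-0.3 -0.72 0 0 0 0;-0.3 -0.72 0 0 0 0;-0.3 -0.72 0.1 0 0 0;-0.3 -0.72 0.3 0 0 0;-0.3 -0.72 0.4 0 0 0;-0.29 -0.74 0.4 0 0 0;0 0 0 0 0 0;0 0 0 0 0 0' 0 && python3 - <<'E'
from h import *
W=cloud(pickle.load(open('w5.pkl','rb')))
print('caps');rect(W,70,90,(490,580,-120,0));rect(W,70,90,(440,530,-230,-130))
c=snap('wrist');W=cloud(c);pickle.dump(c,open('w6.pkl','wb'))
rect(W,80,95,(400,640,70,175));rect(W,62,76,(390,670,140,345))
plan(519,133,76,-0.101)
E
```

```text
clock: 14.6
eef_pos: [519.0, 132.5, 250.3]
eef_rot: [3.141, -0.0, -0.101]
wrist_force: [0.3, -0.0, 0.3]
finger_gap: 94.3
finger_force: 0.0
caps
n 277 c [538.9 -72.6] size [24.3 23.1] yaw 0.148 mean [539.7 -72.2  79.5]
n 257 c [ 478.7 -194.8] size [24.4 23.4] yaw 0.314 mean [ 479.4 -194.2   78.9]
n 8957 c [518.7 133.4] size [ 66.3 179.4] yaw -0.1 mean [524.4 132.8  87. ]
n 22382 c [531.2 251. ] size [150.7 240.3] yaw -0.097 mean [548.2 246.9  70. ]
pos [519.1 132.3 250.4] rpy [-3.142e+00 -1.000e-03 -1.020e-01] turn az -0.0003 shift after turn [-4.000e-03 -1.700e-02  4.361e+00] shift before [-4.000e-03 -1.700e-02  4.361e+00] t 14.65
```

```bash
python3 -m creep '0 -0.017 0.6 0 0 0;0 0 0.7 0 0 0;0 0 0.7 0 0 0;0 0 0.7 0 0 0;0 0 0.7 0 0 0;0 0 0.5 0 0 0;0 0 0.3 0 0 0;0 0 0.14 0 0 0;0 0 0 0 0 0;0 0 0 0 0 0' && python3 -m creep '0 0 0 0 0 0;0 0 0 0 0 0;0 0 0 0 0 0;0 0 0 0 0 0;0 0 0 0 0 0' 1 15
```

```text
clock: 15.9
eef_pos: [519.0, 133.6, 77.1]
eef_rot: [-3.141, -0.001, -0.102]
wrist_force: [0.8, 0.3, 0.1]
finger_gap: 94.2
finger_force: 0.0
clock: 16.52
eef_pos: [518.6, 133.6, 76.5]
eef_rot: [-3.142, -0.0, -0.101]
wrist_force: [-1.4, -0.2, 1.0]
finger_gap: 65.4
finger_force: 15.0
```

```bash
python3 -m creep '0 -0.15 0 0 0 0;0 -0.3 0 0 0 0;0 -0.3 0 0 0 0;0 -0.3 0 0 0 0;0 0 0 0 0 0' && python3 -m creep '0 -0.3 0 0 0 0;0 -0.3 0 0 0 0;0 -0.3 0 0 0 0;0 -0.3 0 0 0 0;0 -0.3 0 0 0 0;0 -0.3 0 0 0 0;0.01 -0.1 0 0 0 0;0 0 0.03 0 0 0;0 0 0.03 0 0 0;0 0 0 0 0 0' && python3 -m creep '0 0 0 0 0 0;0 0 0 0 0 0;0 0 0 0 0 0;0 0 0 0 0 0;0 0 0 0 0 0' 0 && python3 -m creep '0 0 -0.4 0 0 0;0 0 -0.8 0 0 0;0 0 -0.8 0 0 0;0 0 -0.8 0 0 0;0 0 -0.8 0 0 0;0 0 -0.8 0 0 0;0 0 0 0 0 0' && python3 - <<'E'
from h import *
c=snap('wrist','w7.png');W=cloud(c);pickle.dump(c,open('w7.pkl','wb'))
print('top');rect(W,78,90,(400,640,200,300));print('mid');rect(W,66,80,(400,640,80,175))
plan(536,-58,200,0.28)
E
```

```text
clock: 17.15
eef_pos: [523.0, 177.0, 76.5]
eef_rot: [-3.14, -0.001, -0.1]
wrist_force: [0.4, 5.0, 3.5]
finger_gap: 65.6
finger_force: 15.0
clock: 18.4
eef_pos: [530.9, 250.6, 73.9]
eef_rot: [3.141, 0.0, -0.102]
wrist_force: [0.1, -0.3, -4.0]
finger_gap: 66.0
finger_force: 15.0
clock: 19.02
eef_pos: [531.0, 250.9, 74.0]
eef_rot: [-3.142, -0.0, -0.102]
wrist_force: [-0.6, 0.1, 0.2]
finger_gap: 94.1
finger_force: 0.0
clock: 19.9
eef_pos: [531.6, 251.2, 253.5]
eef_rot: [-3.139, -0.005, -0.102]
wrist_force: [0.2, 0.7, -0.9]
finger_gap: 94.2
finger_force: 0.0
top
n 8693 c [530.9 250.3] size [ 66.2 180. ] yaw -0.101 mean [536.3 249.8  84. ]
mid
n 7193 c [519.9 133.2] size [ 66.8 178.4] yaw -0.095 mean [533.9 132.5  72.7]
pos [531.1 251.  251.5] rpy [-3.14e+00 -2.00e-03 -1.02e-01] turn az -0.1214 shift after turn [-2.017  7.457  1.286] shift before [0.905 7.672 1.286] t 19.95
```

View pics/w7.png

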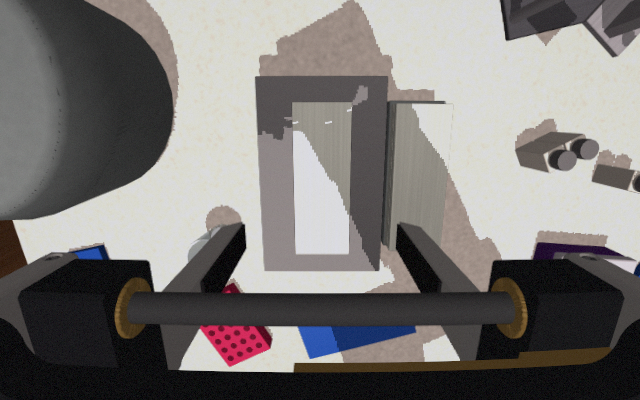

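Plate centred on the deck (deck 255–388, plate 293–352 in the image), lower plates unmoved. I'll turn the hand round so the camera stays clear of the pegs, then hover over pair 1.

```bash
python3 -m creep '0 0 0 0 0 -0.0563;0 0 0 0 0 -0.0563;0 0 0 0 0 -0.0563;0 0 0 0 0 -0.0563;0 0 0 0 0 -0.0563;0 0 0 0 0 -0.0563;0 0 0 0 0 -0.0563;0 0 0 0 0 -0.0563;0 0 0 0 0 -0.0563;0 0 0 0 0 -0.0563;0 0 0 0 0 -0.0563;0 0 0 0 0 -0.0563;0 0 0 0 0 -0.0563;0 0 0 0 0 -0.0563;0 0 0 0 0 -0.0563;0 0 0 0 0 -0.0563;0 0 0 0 0 -0.0563;0 0 0 0 0 -0.0563;0 0 0 0 0 -0.0563;0 0 0 0 0 -0.0563' 0 && python3 - <<'E'
from h import *
W=cloud(pickle.load(open('w5.pkl','rb')))
m=((W[...,2]>70)&(W[...,2]<90)&(W[...,0]>420)&(W[...,0]<600)&(W[...,1]<0)).astype(np.uint8)
m=cv2.morphologyEx(m,cv2.MORPH_OPEN,np.ones((3,3)))
n,l,st,_=cv2.connectedComponentsWithStats(m)
for i in range(1,n):
    if st[i,4]>80:
        p=W[l==i];print(st[i],np.round(p.mean(0),1),np.round((p.min(0)+p.max(0))/2,1))
plan(535,-58,200,0.3)
E
```

```text
clock: 22.45
eef_pos: [530.5, 250.7, 249.0]
eef_rot: [-3.141, -0.002, -2.841]
wrist_force: [-0.0, 0.1, 0.4]
finger_gap: 94.0
finger_force: 0.0
[304 195  18  19 277] [539.7 -72.2  79.5] [538.7 -72.4  76.1]
[282 200  18  18 274] [528.9 -44.4  79.6] [528.1 -44.2  76.2]
[365 240  17  18 248] [ 487.8 -166.1   79. ] [ 486.  -166.3   75.9]
[383 248  18  18 257] [ 479.4 -194.2   78.9] [ 478.5 -195.3   75.9]
pos [530.5 250.7 249. ] rpy [-3.141e+00 -2.000e-03 -2.841e+00] turn az 0.0001 shift after turn [ 2.175 -7.406  1.226] shift before [ 2.176 -7.406  1.226] t 22.45
```

```bash
python3 -m creep '0.22 -0.74 0 0 0 0;0.22 -0.74 0 0 0 0;0.22 -0.74 0 0 0 0;0.22 -0.74 0 0 0 0;0.22 -0.74 0 0 0 0;0.22 -0.74 0 0 0 0;0.22 -0.74 0.3 0 0 0;0.22 -0.74 0.3 0 0 0;0.22 -0.74 0.3 0 0 0;0.2 -0.74 0.3 0 0 0;0 0 0 0 0 -0.019;0 0 0 0 0 0;0 0 0 0 0 0' && python3 - <<'E'
from h import *
c=snap('wrist');W=cloud(c);pickle.dump(c,open('w8.pkl','wb'))
m=((W[...,2]>70)&(W[...,2]<90)&(W[...,0]>420)&(W[...,0]<600)&(W[...,1]<0)).astype(np.uint8)
m=cv2.morphologyEx(m,cv2.MORPH_OPEN,np.ones((3,3)))
n,l,st,_=cv2.connectedComponentsWithStats(m)
for i in range(1,n):
    if st[i,4]>80:
        p=W[l==i];print(st[i],np.round(p.mean(0),1),np.round((p.min(0)+p.max(0))/2,1))
print('body');rect(W,52,68,(490,580,-110,0))
plan(534,-58.3,24,0.359)
E
```

```text
clock: 24.08
eef_pos: [533.2, -57.4, 201.8]
eef_rot: [3.141, -0.0, -2.788]
wrist_force: [-0.4, -0.0, 0.6]
finger_gap: 93.8
finger_force: 0.0
[ 81   0  30  15 354] [ 439.6 -312.2   77.8] [ 438.6 -315.5   76. ]
[191  75  29  28 619] [ 477.3 -194.1   79.1] [ 477.6 -195.2   76. ]
[218  95  28  26 579] [ 485.8 -165.5   79.2] [ 486.1 -166.2   76.2]
[293 179  24  25 477] [538.4 -72.6  79.5] [539.2 -72.5  76.1]
[323 178  24  25 480] [527.4 -44.7  79.4] [528.5 -44.5  76.3]
body
n 178 c [530.6 -75.5] size [ 9.9 26.6] yaw 0.353 mean [528.7 -75.8  60.7]
pos [533.3 -57.3 201.9] rpy [ 3.141 -0.    -2.788] turn az -0.0017 shift after turn [-0.008 -0.029  4.447] shift before [-0.008 -0.029  4.447] t 24.12
```

```bash
python3 -m creep '0 -0.029 0.7 0 0 -0.0017;0 0 0.8 0 0 0;0 0 0.8 0 0 0;0 0 0.8 0 0 0;0 0 0.8 0 0 0;0 0 0.54 0 0 0;0 0 0 0 0 0;0 0 0 0 0 0' && python3 -m creep '0 0 0 0 0 0;0 0 0 0 0 0;0 0 0 0 0 0;0 0 0 0 0 0;0 0 0 0 0 0;0 0 0 0 0 0' 1 20 && python3 -m creep '0 0 -0.2 0 0 0;0 0 -0.6 0 0 0;0 0 -0.7 0 0 0;0 0 -0.7 0 0 0;0 0 -0.7 0 0 0;0 0 -0.7 0 0 0;0 0 -0.5 0 0 0;0 0 0 0 0 0' && python3 - <<'E'
from h import *
c=snap('wrist','w9.png');pickle.dump(c,open('w9.pkl','wb'))
# plate frame target x=+56
yaw=-0.101;P=np.array([530.9,250.3])+56*np.array([np.cos(yaw),np.sin(yaw)]);print(P)
plan(P[0],P[1],150,-0.101)
E
```

```text
clock: 25.12
eef_pos: [534.3, -58.7, 25.4]
eef_rot: [-3.141, 0.001, -2.782]
wrist_force: [0.1, -0.8, 0.5]
finger_gap: 93.9
finger_force: 0.0
clock: 25.88
eef_pos: [533.8, -58.7, 24.5]
eef_rot: [-3.142, 0.0, -2.782]
wrist_force: [-0.1, 0.8, 1.9]
finger_gap: 55.7
finger_force: 20.0
clock: 26.88
eef_pos: [534.2, -58.9, 189.8]
eef_rot: [-3.14, 0.002, -2.782]
wrist_force: [-0.3, -0.8, -1.9]
finger_gap: 56.0
finger_force: 20.0
[586.61461473 244.65361124]
pos [533.7 -58.8 188.4] rpy [-3.141  0.    -2.782] turn az 0.1465 shift after turn [-0.551  7.68   0.961] shift before [-3.906  6.636  0.961] t 26.93
```

View pics/w9.png

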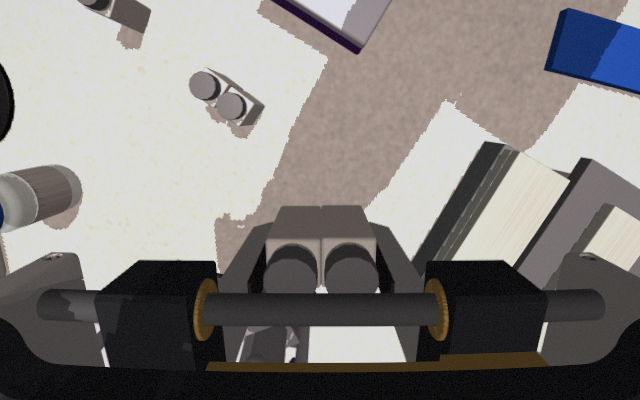

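Both bottles held together (caps (291,268), (350,268)). I'm carrying them to the plate's far end.

```bash
python3 -m creep '0 0 0 0 0 0.049;0 0 0 0 0 0.049;0 0 0 0 0 0.0485;0 0.4 0 0 0 0;0 0.7 0 0 0 0;-0.05 0.7 0 0 0 0;-0.05 0.7 0 0 0 0;-0.05 0.7 0 0 0 0;-0.05 0.7 0 0 0 0;-0.05 0.7 0 0 0 0;-0.1 0.7 0 0 0 0;-0.1 0.7 0 0 0 0;-0.1 0.7 0 0 0 0;0 0.6 0 0 0 0;0 0.38 0 0 0 0;0 0 0.5 0 0 0;0 0 0.5 0 0 0;0 0 0 0 0 0;0 0 0 0 0 0' && python3 -c "
from h import *
plan(586.6,244.7,109.5,-0.101)"
```

```text
clock: 29.3
eef_pos: [586.9, 244.8, 149.3]
eef_rot: [3.141, 0.001, 3.041]
wrist_force: [-0.1, 0.5, -1.5]
finger_gap: 55.7
finger_force: 20.0
pos [586.9 244.8 149.3] rpy [3.141e+00 1.000e-03 3.041e+00] turn az 0.0001 shift after turn [ 0.007 -0.003  0.996] shift before [ 0.007 -0.003  0.996] t 29.3
```

```bash
python3 -m creep '0 0 0.4 0 0 0;0 0 0.3 0 0 0;0 0 0.2 0 0 0;0 0 0.1 0 0 0;0 0 0.015 0 0 0;0 0 0 0 0 0' - 8 && python3 -m creep '0 0 0 0 0 0;0 0 0 0 0 0;0 0 0 0 0 0;0 0 0 0 0 0;0 0 0 0 0 0' 0.2 && python3 -m creep '0 0 -0.2 0 0 0;0 0 -0.5 0 0 0;0 0 -0.7 0 0 0;0 0 -0.7 0 0 0;0 0 -0.7 0 0 0;0 0 -0.5 0 0 0;0 0 0 0 0 0' 0 && python3 - <<'E'
from h import *
c=snap('wrist');W=cloud(c);pickle.dump(c,open('w10.pkl','wb'))
m=((W[...,2]>150)&(W[...,2]<175)&(W[...,0]>420)&(W[...,0]<680)&(W[...,1]>150)).astype(np.uint8)
m=cv2.morphologyEx(m,cv2.MORPH_OPEN,np.ones((3,3)))
n,l,st,_=cv2.connectedComponentsWithStats(m)
for i in range(1,n):
    if st[i,4]>80:
        p=W[l==i];print(st[i],np.round(p.mean(0),1),np.round((p.min(0)+p.max(0))/2,1))
print('plate');rect(W,78,90,(400,640,200,300))
plan(483,-180.5,190,-0.27)
E
```

```text
clock: 30.05
eef_pos: [586.7, 244.6, 108.0]
eef_rot: [3.142, 0.0, 3.041]
wrist_force: [0.0, -0.9, 1.2]
finger_gap: 55.9
finger_force: 8.0
clock: 30.68
eef_pos: [586.6, 244.7, 107.7]
eef_rot: [-3.142, -0.0, 3.041]
wrist_force: [-0.3, 0.1, -0.6]
finger_gap: 75.2
finger_force: 0.0
clock: 31.55
eef_pos: [587.0, 244.8, 241.7]
eef_rot: [3.14, 0.003, 3.041]
wrist_force: [0.0, 0.2, -0.5]
finger_gap: 94.1
finger_force: 0.0
[ 524  118  116  142 4402] [595.6 470.5 162.4] [604.4 489.  162.5]
[290 186  29  30 671] [584.  230.6 162.9] [585.2 230.2 157.9]
[322 186  29  30 683] [586.4 258.  163. ] [587.5 258.  158.2]
plate
n 8016 c [510.4 252.1] size [ 66.8 137. ] yaw -0.103 mean [505.7 252.7  83.9]
pos [586.7 244.7 240.1] rpy [3.141e+00 1.000e-03 3.041e+00] turn az 0.0538 shift after turn [ -0.338 -10.936   1.251] shift before [  1.508 -10.837   1.251] t 31.6
```

Pair 1 stands on the plate. On to pair 2.

```bash
python3 -m creep '0 0 0 0 0 0.027;0 0 0 0 0 0.0268;0 -0.7 0 0 0 0;0 -0.8 0 0 0 0;0 -0.8 0 0 0 0;0 -0.8 0 0 0 0;0 -0.8 0 0 0 0;0 -0.8 0 0 0 0;0 -0.8 0 0 0 0;0 -0.8 0 0 0 0;-0.05 -0.8 0 0 0 0;-0.05 -0.8 0 0 0 0;-0.05 -0.8 0 0 0 0;-0.05 -0.8 0.2 0 0 0;-0.05 -0.8 0.4 0 0 0;-0.05 -0.64 0.4 0 0 0;-0.04 0 0.2 0 0 0;0 0 0 0 0 0;0 0 0 0 0 0' 0 && cat >> h.py <<'E'
def caps(W,lo,hi,b):
    m=((W[...,2]>lo)&(W[...,2]<hi)&(W[...,0]>b[0])&(W[...,0]<b[1])&(W[...,1]>b[2])&(W[...,1]<b[3])).astype(np.uint8)
    m=cv2.morphologyEx(m,cv2.MORPH_OPEN,np.ones((3,3)))
    n,l,st,_=cv2.connectedComponentsWithStats(m)
    for i in range(1,n):
        if st[i,4]>80:
            p=W[l==i];print(st[i],np.round((p.min(0)+p.max(0))/2,1),'top',round(float(np.median(p[:,2])),1))
E
python3 - <<'E'
from h import *
c=snap('wrist');W=cloud(c);pickle.dump(c,open('w11.pkl','wb'))
caps(W,70,90,(400,600,-400,0))
print('body');rect(W,52,68,(430,540,-230,-140))
plan(482,-180.6,24.5,-0.27)
E
```

```text
clock: 33.98
eef_pos: [483.4, -180.0, 192.1]
eef_rot: [3.142, 0.0, 2.873]
wrist_force: [-0.5, 0.6, -0.7]
finger_gap: 94.1
finger_force: 0.0
[162 169  27  26 576] [ 434.1 -316.4   76. ] top 79.5
[292 179  25  26 519] [ 477.6 -195.2   76.3] top 79.7
[323 179  25  26 522] [ 486.2 -166.7   76. ] top 79.8
body
n 196 c [ 477.5 -164.4] size [26.8 10.5] yaw -0.256 mean [ 475.4 -164.5   60.7]
pos [ 483.4 -180.1  192.2] rpy [-3.142e+00  1.000e-03  2.873e+00] turn az 0.0003 shift after turn [ 0.029 -0.022  4.193] shift before [ 0.029 -0.022  4.193] t 34.02
```

```bash
python3 -m creep '0.03 -0.03 0.6 0 0 0.005;0 0 0.8 0 0 0;0 0 0.8 0 0 0;0 0 0.8 0 0 0;0 0 0.8 0 0 0;0 0 0.38 0 0 0;0 0 0 0 0 0;0 0 0 0 0 0' && python3 -m creep '0 0 0 0 0 0;0 0 0 0 0 0;0 0 0 0 0 0;0 0 0 0 0 0;0 0 0 0 0 0;0 0 0 0 0 0' 1 20 && python3 -m creep '0 0 -0.2 0 0 0;0 0 -0.6 0 0 0;0 0 -0.7 0 0 0;0 0 -0.7 0 0 0;0 0 -0.7 0 0 0;0 0 -0.7 0 0 0;0 0 -0.8 0 0 0;0 0 0 0 0 0' && python3 - <<'E'
from h import *
c=snap('wrist','w12.png');W=cloud(c);caps(W,220,250,(400,600,-300,-50));caps(W,190,290,(400,600,-300,-50))
plan(530.9,250.3,160,-0.101)
E
```

```text
clock: 35.02
eef_pos: [482.2, -181.8, 25.8]
eef_rot: [-3.141, 0.002, 2.856]
wrist_force: [0.2, -0.3, -0.7]
finger_gap: 94.2
finger_force: 0.0
clock: 35.78
eef_pos: [481.6, -181.6, 24.6]
eef_rot: [3.142, 0.0, 2.856]
wrist_force: [-0.4, 0.9, 2.2]
finger_gap: 55.9
finger_force: 20.0
clock: 36.78
eef_pos: [482.2, -181.9, 202.9]
eef_rot: [-3.141, 0.004, 2.856]
wrist_force: [-0.8, -0.5, -1.4]
finger_gap: 55.6
finger_force: 20.0
[ 238  225  167   61 4517] [ 477.7 -179.7  235. ] top 239.2
[  218   210   206    83 13078] [ 479.2 -179.8  236.7] top 251.4
[237 326  10  15 113] [ 478.5 -212.2  283.9] top 285.5
[395 326  10  17 115] [ 494.8 -155.3  283.8] top 285.7
pos [ 481.6 -181.6  201.1] rpy [-3.141e+00  1.000e-03  2.856e+00] turn az -0.0588 shift after turn [-0.137 10.867  1.026] shift before [ 1.86  10.707  1.026] t 36.83
```

```bash
python3 -m creep '0 0 0 0 0 -0.03;0 0 0 0 0 -0.0288;0 0.4 0 0 0 0;0 0.7 0 0 0 0;0 0.7 0 0 0 0;0 0.7 0 0 0 0;0 0.7 0 0 0 0;-0.05 0.7 0 0 0 0;-0.05 0.7 0 0 0 0;-0.04 0.7 0 0 0 0;0 0.7 0 0 0 0;0 0.7 0 0 0 0;0 0.7 0 0 0 0;0 0.7 0 0 0 0;0 0.7 0 0 0 0;0 0.7 0 0 0 0;0 0.7 0 0 0 0;0 0.6 0 0 0 0;0 0.47 0 0 0 0;0 0 0 0 0 0' && python3 -m creep '0 0 0.5 0 0 0;0 0 0.5 0 0 0;0 0 0.2 0 0 0;0 0 0 0 0 0;0 0 0 0 0 0' && python3 -c "
from h import *
plan(530.9,250.3,109,-0.101)"
```

```text
clock: 39.33
eef_pos: [532.3, 267.3, 200.2]
eef_rot: [-3.141, -0.0, 3.042]
wrist_force: [0.3, 0.1, -1.3]
finger_gap: 55.9
finger_force: 20.0
clock: 39.95
eef_pos: [532.9, 266.3, 153.4]
eef_rot: [3.141, 0.001, 3.04]
wrist_force: [-0.5, 0.4, -0.2]
finger_gap: 56.4
finger_force: 20.0
pos [532.9 266.3 153.4] rpy [3.141e+00 1.000e-03 3.040e+00] turn az -0.0001 shift after turn [ 0.009 -0.404  1.111] shift before [ 0.009 -0.404  1.111] t 39.95
```

```bash
python3 -m creep '0.009 -0.4 0 0 0 0;0 0 0 0 0 0;0 0 0.4 0 0 0;0 0 0.35 0 0 0;0 0 0.2 0 0 0;0 0 0.12 0 0 0;0 0 0.05 0 0 0;0 0 0 0 0 0' - 8 && python3 -m creep '0 0 0 0 0 0;0 0 0 0 0 0;0 0 0 0 0 0;0 0 0 0 0 0;0 0 0 0 0 0' 0.2 && python3 -m creep '0 0 -0.2 0 0 0;0 0 -0.5 0 0 0;0 0 -0.7 0 0 0;0 0 -0.7 0 0 0;0 0 -0.7 0 0 0;0 0 -0.5 0 0 0;0 0 0 0 0 0' 0 && python3 - <<'E'
from h import *
c=snap('wrist');W=cloud(c)
caps(W,150,175,(420,680,180,330));print('plate');rect(W,78,90,(400,640,200,300))
plan(434.1,-316.4,190,-0.3)
E
```

```text
clock: 40.95
eef_pos: [530.8, 250.5, 108.4]
eef_rot: [3.141, 0.001, 3.041]
wrist_force: [-2.1, -0.9, 3.1]
finger_gap: 55.6
finger_force: 8.0
clock: 41.58
eef_pos: [530.6, 250.5, 107.8]
eef_rot: [3.142, 0.0, 3.041]
wrist_force: [-0.2, 0.3, 0.2]
finger_gap: 75.0
finger_force: 0.0
clock: 42.45
eef_pos: [531.0, 250.7, 241.5]
eef_rot: [3.14, 0.003, 3.041]
wrist_force: [0.5, 0.3, -1.2]
finger_gap: 94.3
finger_force: 0.0
[291 186  28  30 676] [528.8 236.4 158. ] top 163.7
[322 186  29  30 683] [532.  263.8 158. ] top 163.7
[292 245  27  29 634] [584.9 230.5 157.8] top 163.4
[322 244  27  29 629] [587.1 258.2 157.8] top 163.4
plate
n 4407 c [482.4 255. ] size [66.4 80.3] yaw -0.101 mean [479.3 255.4  83.9]
pos [530.6 250.5 240. ] rpy [3.141e+00 1.000e-03 3.041e+00] turn az 0.0634 shift after turn [ -1.884 -14.253   1.25 ] shift before [  0.972 -14.344   1.25 ] t 42.5
```

```bash
python3 -m creep '0 0 0 0 0 0.032;0 0 0 0 0 0.0314;-0.1 -0.75 0 0 0 0;-0.1 -0.8 0 0 0 0;-0.1 -0.8 0 0 0 0;-0.1 -0.8 0 0 0 0;-0.1 -0.8 0 0 0 0;-0.1 -0.8 0 0 0 0;-0.1 -0.8 0 0 0 0;-0.1 -0.8 0 0 0 0;-0.1 -0.8 0 0 0 0;-0.1 -0.8 0 0 0 0;-0.1 -0.8 0 0 0 0;-0.1 -0.8 0 0 0 0;-0.1 -0.8 0 0 0 0;-0.1 -0.8 0 0 0 0;-0.1 -0.8 0 0 0 0;-0.1 -0.8 0 0 0 0;-0.1 -0.8 0 0 0 0;-0.18 -0.7 0 0 0 0' 0 && python3 -m creep '0 0 0.4 0 0 0;0 0 0.5 0 0 0;0 0 0.35 0 0 0;0 0 0 0 0 0;0 0 0 0 0 0' && python3 - <<'E'
from h import *
c=snap('wrist','w13.png');W=cloud(c);pickle.dump(c,open('w13.pkl','wb'))
caps(W,70,90,(380,500,-370,-270))
print('body');rect(W,52,68,(390,480,-360,-270));rect(W,6,68,(390,480,-350,-280))
plan(434.1,-316.4,25,-0.3)
cv2.imwrite('pics/w13z.png',cv2.resize(c['color'][120:300,220:420,::-1],None,fx=3,fy=3))
E
```

```text
clock: 45.0
eef_pos: [433.2, -317.2, 238.6]
eef_rot: [3.141, -0.002, 2.841]
wrist_force: [0.2, -0.1, -0.2]
finger_gap: 93.9
finger_force: 0.0
clock: 45.62
eef_pos: [434.1, -316.1, 190.2]
eef_rot: [-3.141, 0.001, 2.842]
wrist_force: [-0.4, -0.1, -0.4]
finger_gap: 94.1
finger_force: 0.0
[308 181  25  26 522] [ 434.3 -317.2   76.5] top 79.8
body
n 200 c [ 425.4 -316.5] size [27.8 10.4] yaw -0.084 mean [ 423.4 -315.8   60.9]
n 374 c [ 431.2 -316.8] size [28.2 22.1] yaw -0.088 mean [ 422.5 -315.4   47.3]
pos [ 434.2 -316.2  190.4] rpy [-3.141e+00  1.000e-03  2.842e+00] turn az 0.0001 shift after turn [ 1.000e-03 -5.000e-03  4.136e+00] shift before [ 1.000e-03 -5.000e-03  4.136e+00] t 45.67
```

View pics/w13z.png

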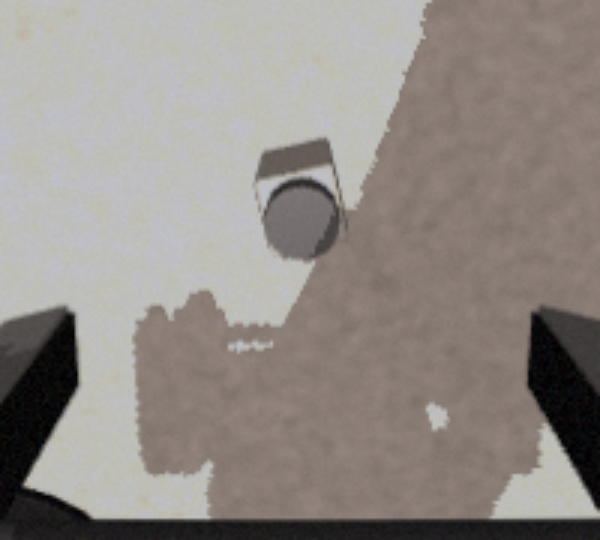

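The single bottle (cap (301,218) in the crop) sits about 0.21 rad off the hand. I'll turn to match and pick it up.

```bash
python3 -m creep '0 0 0 0 0 -0.034;0 0 0 0 0 -0.034;0 -0.02 0.6 0 0 0;0 0 0.8 0 0 0;0 0 0.8 0 0 0;0 0 0.8 0 0 0;0 0 0.7 0 0 0;0 0 0.43 0 0 0;0 0 0 0 0 0;0 0 0 0 0 0' && python3 -m creep '0 0 0 0 0 0;0 0 0 0 0 0;0 0 0 0 0 0;0 0 0 0 0 0;0 0 0 0 0 0;0 0 0 0 0 0;0 0 0 0 0 0;0 0 0 0 0 0' 1 15 && python3 -m creep '0 0 -0.2 0 0 0;0 0 -0.6 0 0 0;0 0 -0.7 0 0 0;0 0 -0.7 0 0 0;0 0 -0.7 0 0 0;0 0 -0.7 0 0 0;0 0 -0.8 0 0 0;0 0 0 0 0 0' && python3 - <<'E'
from h import *
yaw=-0.101;P=np.array([530.9,250.3])-56*np.array([np.cos(yaw),np.sin(yaw)]);print(P)
plan(P[0],P[1],160,-0.101)
E
```

```text
clock: 46.92
eef_pos: [434.4, -317.5, 25.7]
eef_rot: [-3.141, 0.001, 3.055]
wrist_force: [0.1, 0.7, -0.1]
finger_gap: 94.0
finger_force: 0.0
clock: 47.92
eef_pos: [433.8, -317.0, 24.5]
eef_rot: [3.142, -0.0, 3.055]
wrist_force: [0.3, 1.2, 0.1]
finger_gap: 27.9
finger_force: 15.0
clock: 48.92
eef_pos: [434.5, -317.6, 203.2]
eef_rot: [-3.139, 0.004, 3.055]
wrist_force: [0.3, 0.3, -1.0]
finger_gap: 28.0
finger_force: 15.0
[475.18538527 255.94638876]
pos [ 434.5 -317.6  203.2] rpy [-3.139  0.004  3.055] turn az 0.0047 shift after turn [ 0.432 14.367  1.08 ] shift before [ 0.222 14.372  1.08 ] t 48.92
```

```bash
python3 -m creep '0 0.47 0 0 0 0.0047;0 0.75 0 0 0 0;0 0.75 0 0 0 0;0.05 0.75 0 0 0 0;0.05 0.75 0 0 0 0;0.05 0.75 0 0 0 0;0.05 0.75 0 0 0 0;0.05 0.75 0 0 0 0;0.05 0.75 0 0 0 0;0.05 0.75 0 0 0 0;0.05 0.75 0 0 0 0;0.03 0.75 0 0 0 0;0 0.75 0 0 0 0;0 0.75 0 0 0 0;0 0.75 0 0 0 0;0 0.75 0 0 0 0;0 0.75 0 0 0 0;0 0.75 0 0 0 0;0 0.75 0 0 0 0;0 0.4 0 0 0 0' && python3 -m creep '0 0 0 0 0 0;0 0 0.5 0 0 0;0 0 0.5 0 0 0;0 0 0.2 0 0 0;0 0 0 0 0 0;0 0 0 0 0 0' && python3 -c "
from h import *
plan(475.2,255.9,108.5,-0.101)"
```

```text
clock: 51.42
eef_pos: [474.1, 257.5, 199.7]
eef_rot: [-3.141, -0.001, 3.041]
wrist_force: [0.6, 0.3, -0.9]
finger_gap: 27.9
finger_force: 15.0
clock: 52.18
eef_pos: [474.9, 256.5, 153.4]
eef_rot: [3.141, 0.001, 3.04]
wrist_force: [-0.5, -0.6, -0.6]
finger_gap: 27.7
finger_force: 15.0
pos [474.9 256.5 153.4] rpy [3.141e+00 1.000e-03 3.040e+00] turn az -0.0002 shift after turn [-0.01  -0.013  1.122] shift before [-0.01  -0.013  1.122] t 52.17
```

```bash
python3 -m creep '0 -0.013 0.4 0 0 0;0 0 0.35 0 0 0;0 0 0.2 0 0 0;0 0 0.12 0 0 0;0 0 0.06 0 0 0;0 0 0 0 0 0' - 8 && python3 -m creep '0 0 0 0 0 0;0 0 0 0 0 0;0 0 0 0 0 0;0 0 0 0 0 0;0 0 0 0 0 0' 0.4 && python3 -m creep '0 0 -0.2 0 0 0;0 0 -0.5 0 0 0;0 0 -0.7 0 0 0;0 0 -0.7 0 0 0;0 0 -0.7 0 0 0;0 0 -0.7 0 0 0;0 0 -0.7 0 0 0;0 -0.6 0 0 0 0;0 -0.6 0 0 0 0;0 -0.6 0 0 0 0;0 -0.6 0 0 0 0;0 0 0 0 0 0;0 0 0 0 0 0' 0 && python3 - <<'E'
from h import *
c=snap('wrist');W=cloud(c)
caps(W,150,175,(420,680,180,330));print('plate');rect(W,78,90,(400,640,200,300));print('mid');rect(W,66,80,(400,640,80,172))
s=snap('scene','s9.png');t=snap('top')
a=np.vstack([cv2.resize(s['color'][180:330,190:430],(480,300)),cv2.resize(t['color'][100:250,190:430],(480,300))]);cv2.imwrite('pics/fin.png',a[:,:,::-1])
print('tab');rect(cloud(s),218,255,(620,760,-110,-20));plan(0,0,0,0)
E
```

```text
clock: 52.92
eef_pos: [474.9, 256.1, 108.0]
eef_rot: [3.141, 0.001, 3.04]
wrist_force: [-0.8, -0.5, 3.9]
finger_gap: 28.2
finger_force: 8.0
clock: 53.55
eef_pos: [474.5, 256.1, 107.4]
eef_rot: [3.142, -0.0, 3.04]
wrist_force: [0.3, 1.2, 0.8]
finger_gap: 56.7
finger_force: 0.0
clock: 55.18
eef_pos: [464.9, 161.0, 275.7]
eef_rot: [3.141, 0.0, 3.04]
wrist_force: [0.4, 0.2, 0.2]
finger_gap: 94.1
finger_force: 0.0
[403 180  27  27 547] [474.9 255.1 158.2] top 163.7
[386 232  14  25 197] [527.5 229.4 157.9] top 163.1
[384 280  23  13 241] [578.4 230.2 157.7] top 161.7
[408 282  11  11  96] [582.7 250.  157.5] top 159.2
plate
n 2650 c [530.9 250. ] size [ 65.8 178.5] yaw -0.1 mean [494.5 242.5  83.9]
mid
n 6553 c [518.8 133.2] size [ 66.2 179.3] yaw -0.099 mean [513.4 133.7  72.7]
tab
n 101 c [681.  -56.4] size [11.3 40. ] yaw 0.738 mean [682.8 -56.7 234.8]
pos [464.8 161.2 275.4] rpy [ 3.142 -0.     3.041] turn az -0.032 shift after turn [11.619 -4.029  6.884] shift before [11.157 -5.174  6.884] t 55.33
```

View pics/fin.png

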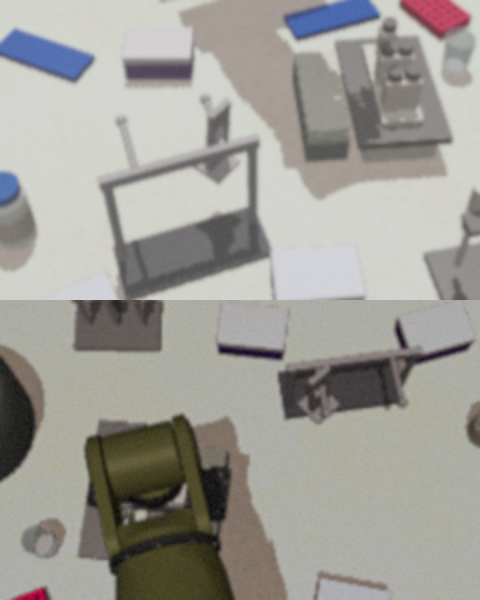

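The five bottles stand on the plate, but the stop on peg A now hangs twisted about 0.7 rad (scene crop (218,140)): it was knocked after I hung it. I've used up my pictures, so I'll bring the wrist camera close and measure it numerically.

```bash
python3 -m creep '0 0 -0.6 0 0 0;0 0 -0.6 0 0 0;-0.5 -0.55 0 0 0 0;-0.5 -0.55 0 0 0 0;-0.5 -0.55 0 0 0 0;-0.5 -0.55 0 0 0 0;-0.5 -0.55 0 0 0 0;-0.5 -0.55 0 0 0 0;-0.5 -0.55 0 0 0 0;-0.5 -0.55 0 0 0 0;-0.5 -0.55 0 0 0 0;-0.45 -0.48 0 0 0 0;0 0 0 0 0 0;0 0 0 0 0 0' 0 && python3 - <<'E'
from h import *
np.set_printoptions(precision=2,suppress=True)
ps=[]
for k in range(2):
    c=snap('wrist');W=cloud(c);pickle.dump(c,open('w14.pkl','wb'))
    print('tabtop');rect(W,228,260,(630,740,-120,0))
    print('foot');rect(W,100,135,(620,760,-120,0))
m=(W[...,2]>100)&(W[...,2]<135)&(W[...,0]>620)&(W[...,0]<760)&(W[...,1]>-120)&(W[...,1]<0)
def fit(m,nm):
    q=W[m];
    for _ in range(3):
        cen=q.mean(0);U=np.linalg.svd(q-cen)[2];q=q[abs((q-cen)@U[2])<2.5]
    print(nm,len(q),cen,U[2])
fit(m,'foot');
m=(W[...,2]>228)&(W[...,2]<260)&(W[...,0]>630)&(W[...,0]<740)&(W[...,1]>-120)&(W[...,1]<0);fit(m,'tab')
s=snap('scene');W=cloud(s)
m=(W[...,2]>165)&(W[...,2]<232)&(W[...,0]>640)&(W[...,0]<700)&(W[...,1]>-85)&(W[...,1]<-25);fit(m,'face(scene)')
plan(0,0,0,0)
E
```

```text
clock: 57.08
eef_pos: [639.7, -74.7, 323.2]
eef_rot: [3.141, -0.0, 3.041]
wrist_force: [0.6, -0.2, 0.5]
finger_gap: 94.2
finger_force: 0.0
tabtop
n 602 c [679.9 -56.1] size [11.4 40.2] yaw 0.749 mean [678.4 -56.2 237.3]
foot
n 345 c [671.8 -80.6] size [23.8 28.8] yaw 0.751 mean [672.  -82.7 119.4]
tabtop
n 595 c [679.6 -55.9] size [11.  39.7] yaw 0.753 mean [678.5 -56.4 237.2]
foot
n 340 c [671.8 -80.6] size [23.8 28.5] yaw 0.762 mean [672.1 -82.8 119.5]
foot 485 [667.28 -68.46 118.13] [-0.02 -0.05 -1.  ]
tab 401 [678.54 -56.03 237.48] [-0.48 -0.42  0.77]
face(scene) 35 [687.27 -62.73 203.73] [ 0.57  0.82 -0.08]
pos [639.6 -74.7 323.8] rpy [3.14 0.   3.04] turn az -0.0319 shift after turn [15.99  1.87  8.09] shift before [16.1   0.26  8.09] t 57.23
```

The stop hangs still. Its eye is about 10 mm along the peg, 2–3 mm sideways and 8 mm below the peg point, with roughly 0.05 rad tilt, all within limits. I'll make a last check of the bottle caps before handing in.

```bash
python3 -m creep '0 0 0 0 0 0;0 0 0 0 0 0;0 0 0 0 0 0;0 0 0 0 0 0' && python3 - <<'E'
from h import *
W=cloud(snap('wrist'));print('tab');rect(W,228,260,(630,740,-120,0))
for n in('top','scene'):
    W=cloud(snap(n));m=((W[...,2]>152)&(W[...,2]<176)&(W[...,0]>440)&(W[...,0]<640)&(W[...,1]>200)&(W[...,1]<300)).astype(np.uint8)
    k,l,st,_=cv2.connectedComponentsWithStats(m)
    print(n,[(int(st[i,4]),W[l==i].mean(0).round().tolist()) for i in range(1,k) if st[i,4]>8])
print(manip.sign_off())
E
```

```text
clock: 57.72
eef_pos: [639.8, -75.6, 323.4]
eef_rot: [-3.142, 0.0, 3.04]
wrist_force: [-0.7, -0.0, -0.3]
finger_gap: 93.9
finger_force: 0.0
tab
n 609 c [679.9 -56.1] size [11. 40.] yaw 0.747 mean [678.4 -56.3 237.1]
top [(54, [585.0, 257.0, 163.0]), (52, [582.0, 229.0, 163.0]), (107, [528.0, 249.0, 163.0]), (52, [472.0, 255.0, 163.0])]
scene [(51, [478.0, 254.0, 164.0]), (111, [533.0, 249.0, 163.0]), (124, [589.0, 242.0, 163.0])]
the job is handed in; nothing more can be done
None
```

The job is handed in; no verdict came back. The one stop present hangs by its eye on a peg, twisted about 0.6 rad by a knock after I hung it but within the limits by my measurement. The top plate was slid square onto the middle of the deck with the lower plates unmoved, and both bottle pairs and the single bottle stand on it.

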